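# Feel along a bone plate for the proud screw

### The job

Check the bone plate by touch, pressing only lightly and gripping nothing: run the fingertips along its row of five screw heads from the plate's broad end to its narrow end, touching every head in turn. Then rest the fingertips lightly on the one head that stands proud of the others, and finish while holding them there to point it out. Leave the other things where they are.

Things in the scene. Friction and masses are not known exactly. Their poses are not given: they have to be found in the camera images.
- cradle: brushed metal box 320 x 160 x 35 mm, fixed to the bench, with a black foam pad and a foam-lined post that carry the bone. Origin: on the bench, straight below the bone's origin; x along the bone towards its shaft.
- bone: pale yellow plastic knee end of a thigh bone, about 290 mm long, lying on the foam with a level dark grey titanium bone plate on top. Origin: plate's top face at its middle filled hole, 125 mm above the bench; x along the plate to its narrow end, z up. Bone, plate and screws give straight down together by about 1 mm per 1.2 N (10 mm at most) and spring back; sideways they are fixed.
- place1 (a point): centre of filled hole 1 of 5 on the plate's top face (1 = broad end, 5 = narrow end); one screw sits in each. In the bone frame at x = -64 mm, y = -7 mm. Screws are 32 mm apart with an empty hole between. Plate: 4.5 mm thick, 175 mm long, 17 mm wide along the shaft, 32 mm at its broad round end.
- place2 (a point): centre of filled hole 2 of 5 on the plate's top face (1 = broad end, 5 = narrow end); one screw sits in each. In the bone frame at x = -32 mm, y = -2 mm. Screws are 32 mm apart with an empty hole between. Plate: 4.5 mm thick, 175 mm long, 17 mm wide along the shaft, 32 mm at its broad round end.
- place3 (a point): centre of filled hole 3 of 5 on the plate's top face (1 = broad end, 5 = narrow end); one screw sits in each. In the bone frame at x = 0 mm, y = 0 mm. Screws are 32 mm apart with an empty hole between. Plate: 4.5 mm thick, 175 mm long, 17 mm wide along the shaft, 32 mm at its broad round end.
- place4 (a point): centre of filled hole 4 of 5 on the plate's top face (1 = broad end, 5 = narrow end); one screw sits in each. In the bone frame at x = 32 mm, y = 0 mm. Screws are 32 mm apart with an empty hole between. Plate: 4.5 mm thick, 175 mm long, 17 mm wide along the shaft, 32 mm at its broad round end.
- place5 (a point): centre of filled hole 5 of 5 on the plate's top face (1 = broad end, 5 = narrow end); one screw sits in each. In the bone frame at x = 64 mm, y = 0 mm. Screws are 32 mm apart with an empty hole between. Plate: 4.5 mm thick, 175 mm long, 17 mm wide along the shaft, 32 mm at its broad round end.
- screw_proud: the one screw that stands proud: same round 10 mm steel head, 4 mm high, but its top is 11 mm above the plate's top face (136 mm above the bench), 7 mm higher than the others, threaded shank (6 mm thick) showing below. Origin: middle of the head's top, z up. Which hole it sits in changes from run to run. It cannot be pushed in; it moves only up and down with the bone.
- screw_a: polished steel bone screw seated on the plate; round head 10 mm across, slightly domed, with a dark hex socket. Origin: middle of the head's top, 4 mm above the plate's top face (129 mm above the bench), z up. It does not turn and moves only up and down with the bone. Which of the five filled holes it sits in changes from run to run.
- screw_b: polished steel bone screw seated on the plate; round head 10 mm across, slightly domed, with a dark hex socket. Origin: middle of the head's top, 4 mm above the plate's top face (129 mm above the bench), z up. It does not turn and moves only up and down with the bone. Which of the five filled holes it sits in changes from run to run.
- screw_c: polished steel bone screw seated on the plate; round head 10 mm across, slightly domed, with a dark hex socket. Origin: middle of the head's top, 4 mm above the plate's top face (129 mm above the bench), z up. It does not turn and moves only up and down with the bone. Which of the five filled holes it sits in changes from run to run.
- screw_d: polished steel bone screw seated on the plate; round head 10 mm across, slightly domed, with a dark hex socket. Origin: middle of the head's top, 4 mm above the plate's top face (129 mm above the bench), z up. It does not turn and moves only up and down with the bone. Which of the five filled holes it sits in changes from run to run.
- sensor: bystander, loose: aluminium sensor puck 38 mm across, 34 mm tall, with a grey 26 x 20 mm plug block on one side, standing on the metal box beside the bone shaft. Origin: centre of its underside.
- driver: bystander, loose: screwdriver 200 mm long with a black handle, lying on the bench beside the box. Origin: on its underside; it lies along its x axis, handle to -x.
- carton: bystander, loose: white cardboard carton 120 x 75 x 45 mm on the bench on the other side of the box. Origin: centre of its underside.

How it is judged:
On the way, in this order (a step that is already met when the one before it is completed fails the run):
1. the fingertips touch the head at the broad end (((contact force between the fingers and screw_a above 0.3 N and horizontal distance between screw_a and place1 below 0.006 m) or (contact force between the fingers and screw_b above 0.3 N and horizontal distance between screw_b and place1 below 0.006 m) or (contact force between the fingers and screw_proud above 0.3 N and horizontal distance between screw_proud and place1 below 0.006 m) or (contact force between the fingers and screw_c above 0.3 N and horizontal distance between screw_c and place1 below 0.006 m) or (contact force between the fingers and screw_d above 0.3 N and horizontal distance between screw_d and place1 below 0.006 m))), for 0.1 s.
2. the fingertips touch the second head (((contact force between the fingers and screw_a above 0.3 N and horizontal distance between screw_a and place2 below 0.006 m) or (contact force between the fingers and screw_b above 0.3 N and horizontal distance between screw_b and place2 below 0.006 m) or (contact force between the fingers and screw_proud above 0.3 N and horizontal distance between screw_proud and place2 below 0.006 m) or (contact force between the fingers and screw_c above 0.3 N and horizontal distance between screw_c and place2 below 0.006 m) or (contact force between the fingers and screw_d above 0.3 N and horizontal distance between screw_d and place2 below 0.006 m))), for 0.1 s.
3. the fingertips touch the third (middle) head (((contact force between the fingers and screw_a above 0.3 N and horizontal distance between screw_a and place3 below 0.006 m) or (contact force between the fingers and screw_b above 0.3 N and horizontal distance between screw_b and place3 below 0.006 m) or (contact force between the fingers and screw_proud above 0.3 N and horizontal distance between screw_proud and place3 below 0.006 m) or (contact force between the fingers and screw_c above 0.3 N and horizontal distance between screw_c and place3 below 0.006 m) or (contact force between the fingers and screw_d above 0.3 N and horizontal distance between screw_d and place3 below 0.006 m))), for 0.1 s.
4. the fingertips touch the fourth head (((contact force between the fingers and screw_a above 0.3 N and horizontal distance between screw_a and place4 below 0.006 m) or (contact force between the fingers and screw_b above 0.3 N and horizontal distance between screw_b and place4 below 0.006 m) or (contact force between the fingers and screw_proud above 0.3 N and horizontal distance between screw_proud and place4 below 0.006 m) or (contact force between the fingers and screw_c above 0.3 N and horizontal distance between screw_c and place4 below 0.006 m) or (contact force between the fingers and screw_d above 0.3 N and horizontal distance between screw_d and place4 below 0.006 m))), for 0.1 s.
5. the fingertips touch the fifth head, at the narrow end (((contact force between the fingers and screw_a above 0.3 N and horizontal distance between screw_a and place5 below 0.006 m) or (contact force between the fingers and screw_b above 0.3 N and horizontal distance between screw_b and place5 below 0.006 m) or (contact force between the fingers and screw_proud above 0.3 N and horizontal distance between screw_proud and place5 below 0.006 m) or (contact force between the fingers and screw_c above 0.3 N and horizontal distance between screw_c and place5 below 0.006 m) or (contact force between the fingers and screw_d above 0.3 N and horizontal distance between screw_d and place5 below 0.006 m))), for 0.1 s.
At the end, for the whole second after the job is handed in: After all five heads were touched in order (over 0.3 N for 0.1 s each), the fingertips rest still on the proud screw's head with more than 0.3 N, touching no other screw; the bone lies on its foam (contact force between the fingers and screw_proud above 0.3 N and linear speed of screw_proud below 0.01 m/s and height (world z) of place3 below 0.129 m and contact force between the fingers and screw_a below 0.3 N and contact force between the fingers and screw_b below 0.3 N and contact force between the fingers and screw_c below 0.3 N and contact force between the fingers and screw_d below 0.3 N); the arm keeps its last pose, push and grip.
It fails at once if a screw, the plate or the bone is pressed or squeezed hard (over 15 N) (contact force between any of the fingers, the arm and screw_a above 15 N or contact force between any of the fingers, the arm and screw_b above 15 N or contact force between any of the fingers, the arm and screw_proud above 15 N or contact force between any of the fingers, the arm and screw_c above 15 N or contact force between any of the fingers, the arm and screw_d above 15 N or contact force between any of the fingers, the arm and bone above 15 N).
It fails at once if the bone is lifted off its foam (over 4 mm) (height (world z) of place3 above 0.129 m).
It fails at once if the sensor, the screwdriver or the carton is moved (over 15 mm) (distance of any of sensor, driver, carton from where it was at the start of the episode above 0.015 m).
It also fails if it takes over 48 s, if anything falls off the work surface, if the arm or the gripper's body presses on something with over 40 N, if the wrist force passes 120 N, or if a joint passes its speed limit or range.

### The arm

A 6-joint arm with a two-finger parallel gripper is mounted at the origin on the work surface. World frame = base frame: x ahead of the robot, y to its left, z up, the work surface at z = 0. Lengths are in m, angles in rad, forces in N, time in s.
With the tool pointing down it reaches from about 0.4 to 0.825 m from the base axis. Payload 7 kg.
Tool frame: the origin (TCP) lies midway between the tips of the shut fingers; the grasp point (between the pads) lies 19 mm behind it (arm.hold_point_z is the distance from the TCP to the grasp point, in m); z points along the fingers, x is the direction in which the jaws open and shut, and the axes are right-handed (so a half turn about z gives the same grasp; the last joint's range is limited). The gripper opens to 88 mm and grips with 3 to 60 N. Pads are 19 mm wide; open, the fingers measure 130 mm over their backs; the gripper's body (78 mm by 193 mm) begins 47 mm behind the grasp point.
Start: joints at [-0.856, 0.359, 0.012, 0, -1.224, -0.288], TCP at [0.279, -0.614, 0.204] pointing down, gripper open.
Joint ranges: [-3.07, 3.07], [-1.43, 2.12], [-1.02, 1.25], [-3.03, 1.67], [-3.05, -0], [-3.03, 3.03]. Speed limits (rad/s): [2.39, 2.39, 3.01, 3.14, 3.14, 3.14].

### API

Orientations are given as [roll, pitch, yaw] about the fixed x, y, z axes, in that order (R = Rz(yaw) Ry(pitch) Rx(roll)).
In Python, from station import readout, viewer, job, arm gives the robot as it stands.
- The arm moves only by the tool apply_moves, never from a script. Its argument "deltas" is text: rows parted by semicolons, each of 4 numbers parted by spaces: the shift along the tool's x, y, z in cm, then the turn about the tool's z in rad. A call has 1 to 10 rows; each row shifts and turns the commanded pose from where the row before left it, along the tool's axes as they then stand; what a row does not reach is not made up. A row lasts 1/8 s, in which the tool goes at most 62.5 mm and 10.7 degrees, less where a joint would pass 70% of its speed; a pose out of reach is approached as far as the arm can. A call is refused whole if a number of a shift passes 6.25 or a number of a turn 0.188, either way. A call with a gripper value outside its range is refused whole. "gripper" is the closure, from -1 (fully open) to 1 (shut), so that 0 is half open, set as the call begins (left out, the last holds). The fingers move at their own pace and stop on an object; "squeeze" is the grip in N (left out, the last holds). Time passes only in rows, so rows that do not move let the fingers close. It gives the time, the measured TCP pose, the force and the opening at its end, in the units of the state.
- readout.get_state(): the state, without advancing time (a new reading comes with each control period).
- viewer.grab_frame(name): name is "side" or "top" or "wrist"; returns a dict with "image" (400x640x3 uint8, red, green, blue), "camera_matrix" (3x3 intrinsics, pixels), "cam_to_world" (4x4, takes a point from camera to world coordinates). Camera axes: x right, y up, looking along -z (the intrinsics and any distortion apply to the point x, -y, -z); pixel columns grow to the right and rows downward; lengths in m; the calibration is good to about 2 mm. A picture is of the moment at which its call begins. There is no depth.
- job.job_done(): hands the job in, once; it reports no verdict.
Trained networks look in the newest picture that a camera, given by its name, has taken for a name from the list of things; names that differ only in an ending like _2 or _b are one class to them, and where a whole thing is asked for, a point or a joint stands for the part that bears it (a point fixed in the world has none). Each returns a list of dicts, best first, with "conf" (0 to 1); they miss things now and then, are a little off and sometimes report something else, mostly with a low value. They report only what shows in the picture. A call takes as long as a camera call.
- viewer.silhouettes(camera, query): "region" (400x640 bool, what is visible of it) and "extent" ([left, top, width, height] in pixels, round what is visible of it).
The state is a dict: "t": time; "q": joint angles; "qd": joint speeds; "joint_efforts": joint torques, N m; "eef_pos": TCP position; "ee_rot": TCP orientation; "force": force on the tool from outside, world axes, zero at the start; "moment": the same for the moment, N m; "width": finger opening in m.
Only numpy, scipy, OpenCV 4.12 (cv2) and the standard library are available. Lean on these libraries where they do the work, as an engineer would, in place of code of your own. Each camera call takes 0.05 s, during which the arm holds its last target.

## Working session

There is one attempt and no reset: what is moved stays moved. The work goes in short steps, Python scripts to look and compute and a tool call to move; the robot and the scene stay as the last step left them, time stands still between calls to the robot, and variables do not carry over. Pictures are saved under pics/ and viewed, and the job is handed in when it is done.

Besides the shell and the picture viewer there is one more tool, called after "Emit:" in YAML: its name, and indented under it one key for each argument. apply_moves: Moves the arm, as the interface text tells. Its arguments: {"type":"object","properties":{"deltas":{"type":"string"},"gripper":{"type":"number"},"squeeze":{"type":"number"}},"required":["deltas"]}

```bash
mkdir -p pics; ls
cat > h.py <<'E'
import numpy as np, cv2
from station import readout, viewer, job, arm
def ray(f,u,v):
    K=np.array(f["camera_matrix"]);T=np.array(f["cam_to_world"])
    d=np.linalg.inv(K)@[u,v,1]; d=np.array([d[0],-d[1],-d[2]])
    return T[:3,3],T[:3,:3]@d
def atz(f,u,v,z):
    o,d=ray(f,u,v); return o+d*(z-o[2])/d[2]
def proj(f,p):
    K=np.array(f["camera_matrix"]);T=np.array(f["cam_to_world"])
    c=T[:3,:3].T@(np.array(p)-T[:3,3]); c=K@[c[0],-c[1],-c[2]]; return c[:2]/c[2]
E
python3 - <<'E'
from h import *
print(readout.get_state())
for n in ["top","side"]:
    f=viewer.grab_frame(n); cv2.imwrite(f"pics/{n}0.png",f["image"][:,:,::-1])
    print(n,np.array(f["cam_to_world"]).round(3).tolist(),np.array(f["camera_matrix"]).round(1).tolist(),[k for k in f])
    for q in ["screw_a","screw_proud","bone","cradle"]:
        for r in viewer.silhouettes(n,q):
            ys,xs=np.nonzero(r["region"]); print(q,round(r["conf"],2),r["extent"],xs.mean().round(1),ys.mean().round(1))
E
```

```text
pics
{'t': 0.0, 'q': array([-8.55884527e-01,  3.59379995e-01,  1.10300467e-02, -3.46474165e-04,
       -1.22411468e+00, -2.88086534e-01]), 'qd': array([ 0.00188862,  0.00132491,  0.00037467,  0.0011938 , -0.00047405,
        0.00019314]), 'joint_efforts': array([ 5.87777195e-04, -5.82728219e+01,  2.93044764e+01,  6.99717119e+00,
        6.77403106e-03, -1.44848550e-04]), 'eef_pos': array([ 0.27916832, -0.61396286,  0.20351531]), 'ee_rot': array([-3.14143090e+00, -1.69209057e-03,  1.99750346e+00]), 'force': array([0.48237757, 0.5822973 , 1.05120349]), 'moment': array([-0.01187735, -0.02367904,  0.01675765]), 'width': 0.0876666761000297}
top [[0.017, 0.995, -0.095, 0.499], [-1.0, 0.016, -0.015, 0.005], [-0.014, 0.095, 0.995, 0.807], [0.0, 0.0, 0.0, 1.0]] [[455.4, 0.0, 319.8], [0.0, 455.4, 205.9], [0.0, 0.0, 1.0]] ['image', 'camera_matrix', 'cam_to_world']
bone 0.77 [253.3, 157.3, 149.0, 131.7] 340.5 213.4
cradle 0.74 [231.2, 134.7, 198.0, 188.3] 327.8 232.1
side [[-0.991, 0.072, -0.11, 0.499], [-0.131, -0.602, 0.788, 0.517], [-0.01, 0.795, 0.606, 0.517], [0.0, 0.0, 0.0, 1.0]] [[414.0, 0.0, 317.1], [0.0, 414.0, 196.3], [0.0, 0.0, 1.0]] ['image', 'camera_matrix', 'cam_to_world']
screw_a 0.56 [282.4, 165.0, 124.4, 100.5] 332.7 204.1
bone 0.9 [279.5, 162.0, 126.0, 100.1] 332.5 204.1
bone 0.67 [311.9, 239.0, 27.4, 40.3] 325.7 258.6
cradle 0.88 [255.7, 192.8, 184.3, 147.1] 349.8 264.9
```

View pics/top0.png

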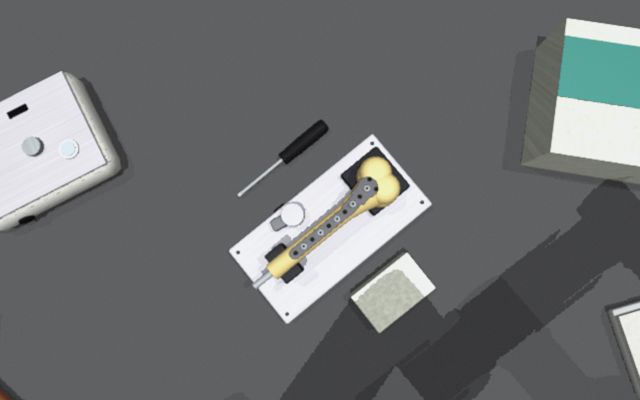

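View pics/side0.png

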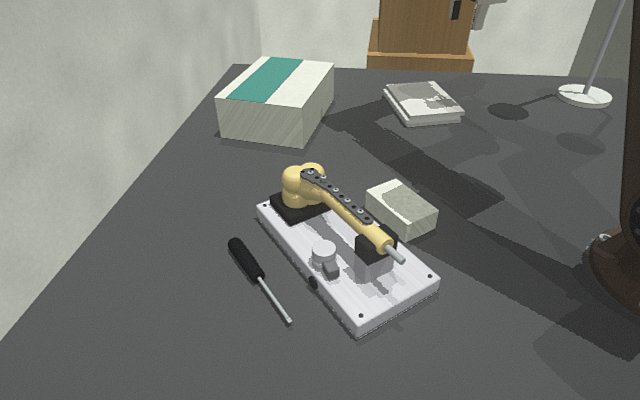

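The top view shows the plate running from its broad end near (370,187) to its narrow end near (292,254). The puck is at (290,215), with the driver and the carton beside the box. I'll enlarge both views.

Run:
```python
from h import *
a=cv2.imread("pics/top0.png")[165:275,265:405]; cv2.imwrite("pics/top0z.png",cv2.resize(a,None,fx=5.4,fy=5.4,interpolation=cv2.INTER_CUBIC))
a=cv2.imread("pics/side0.png")[155:255,275:415]; cv2.imwrite("pics/side0z.png",cv2.resize(a,None,fx=5.5,fy=5.5,interpolation=cv2.INTER_CUBIC))
```

```text
(no output)
```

View pics/top0z.png

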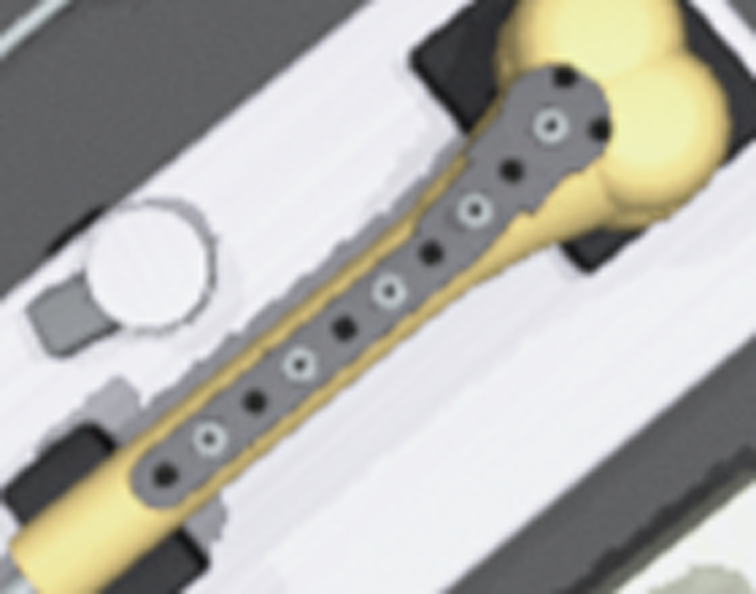

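View pics/side0z.png

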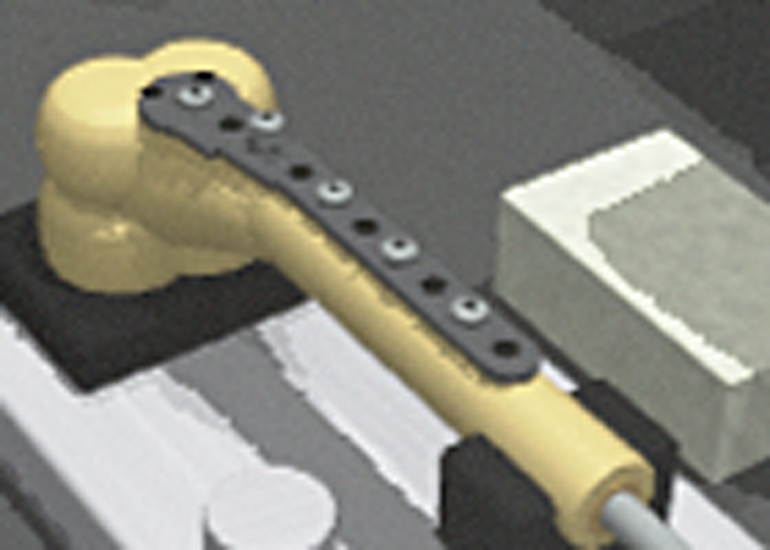

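The side zoom shows the second head, at zoom (267,120), standing off the plate with its shank and shadow visible. The other four are seated. Next I'll fit the bone pose from both views.

```bash
cat > fit.py <<'E'
from h import *
from scipy.optimize import least_squares
L=np.array([[-64,-7],[-32,-2],[0,0],[32,0],[64,0]])/1000
Z=np.array([.129,.136,.129,.129,.129])
def world(p):
    c,s=np.cos(p[2]),np.sin(p[2]); return np.c_[p[0]+L[:,0]*c-L[:,1]*s,p[1]+L[:,0]*s+L[:,1]*c,Z]
E
python3 - <<'E'
from fit import *
T=(np.array([(550,126),(475,210),(389,291),(300,365),(209,438)])+.5)/5.4-.5+[265,165]
S=(np.array([(195,94),(267,120),(334,191),(400,248),(471,308)])+.5)/5.5-.5+[275,155]
ft=viewer.grab_frame("top");fs=viewer.grab_frame("side")
for u,z in zip(T,Z): print("top",atz(ft,*u,z).round(4))
for u,z in zip(S,Z): print("side",atz(fs,*u,z).round(4))
def fit(sets):
    def r(p): 
        W=world(p); return np.concatenate([((np.array([proj(f,w) for w in W])-U)*m).ravel() for f,U,m in sets])
    s=least_squares(r,[.5,0,-2.5]); print(s.x.round(4),s.fun.round(2)); return s.x
fit([(ft,T,1)]);fit([(fs,S,1)]);p=fit([(ft,T,1),(fs,S,1)]); print(world(p).round(4)); np.save("p.npy",p)
# side alternative: no proud
Z[1]=.129; fit([(fs,S,1)])
E
```

```text
top [ 0.5915 -0.0544  0.129 ]
top [ 0.567  -0.0334  0.136 ]
top [ 0.5449 -0.0103  0.129 ]
top [0.524  0.0139 0.129 ]
top [0.5036 0.0386 0.129 ]
side [ 0.5907 -0.053   0.129 ]
side [ 0.566  -0.0317  0.136 ]
side [ 0.5438 -0.0083  0.129 ]
side [0.5231 0.0161 0.129 ]
side [0.5022 0.0401 0.129 ]
[ 0.5448 -0.0103 -4.0091] [ 0.14 -0.06 -0.01 -0.03 -0.02  0.03 -0.14 -0.05  0.03  0.12]
[ 0.5438 -0.0085 -4.0065] [ 0.03  0.12 -0.03  0.02  0.04 -0.06  0.02 -0.1  -0.05  0.04]
[ 0.5444 -0.0099 -4.008 ] [-0.17  0.2  -0.3   0.25 -0.3   0.32 -0.4   0.26 -0.22  0.45 -0.14 -0.37
 -0.26 -0.48 -0.24 -0.59 -0.3  -0.65 -0.44 -0.53]
[[ 0.5911 -0.0541  0.129 ]
 [ 0.5666 -0.033   0.136 ]
 [ 0.5444 -0.0099  0.129 ]
 [ 0.5236  0.0145  0.129 ]
 [ 0.5029  0.0389  0.129 ]]
[ 0.5439 -0.0103 -4.0141] [ 0.32 -0.56  0.13  2.9   0.06 -0.71 -0.11 -0.74 -0.35 -0.58]
```

Both views agree to about 2 mm, and the side view confirms that screw 2 is the proud one: without that, its residual is 2.9 px. Before pressing near head 1, I'll check how high the condyles stand.

```bash
python3 - <<'E'
from fit import *
ft=viewer.grab_frame("top");fs=viewer.grab_frame("side")
t=lambda x,y:(np.array([x,y])+.5)/5.4-.5+[265,165]
s=lambda x,y:(np.array([x,y])+.5)/5.5-.5+[275,155]
def run(obs,x0):
    def r(p):
        o=[]
        for f,ang,uv in obs:
            T=np.array(f["cam_to_world"]); e=T[:3,:3]@np.array([np.cos(ang),np.sin(ang),0])
            d=proj(f,p[:3]+p[3]*e)-uv; o.append(d@[np.cos(ang),-np.sin(ang)])
        return o
    q=least_squares(r,x0); print(q.x.round(4),np.round(q.fun,2),"top",(q.x[2]+q.x[3]).round(4))
h=np.pi/2
run([(ft,0,t(729,122)),(ft,-h,t(660,217)),(fs,h,s(205,38)),(fs,0,s(277,100))],[.59,-.08,.1,.025])
run([(ft,h,t(610,-30)),(ft,h*2,t(497,40)),(fs,h,s(115,55)),(fs,2*h,s(38,130))],[.61,-.06,.1,.025])
E
python3 - <<'E'
from h import *
a=cv2.imread("pics/top0.png")[145:225,335:425]; cv2.imwrite("pics/t1.png",cv2.resize(a,None,fx=6,fy=6,interpolation=cv2.INTER_CUBIC))
f=viewer.grab_frame("wrist"); cv2.imwrite("pics/w0.png",f["image"][:,:,::-1])
E
```

```text
[ 0.5931 -0.0848  0.1009  0.0237] [ 0. -0. -0. -0.] top 0.1246
[ 0.5759 -0.1374 -0.0147  0.0881] [-0.  0. -0. -0.] top 0.0734
```

View pics/t1.png

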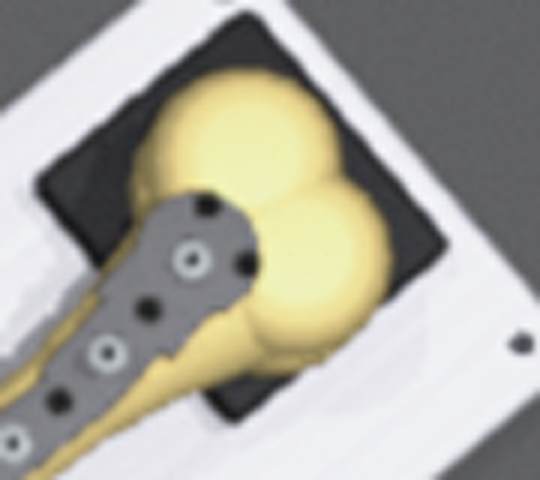

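View pics/w0.png

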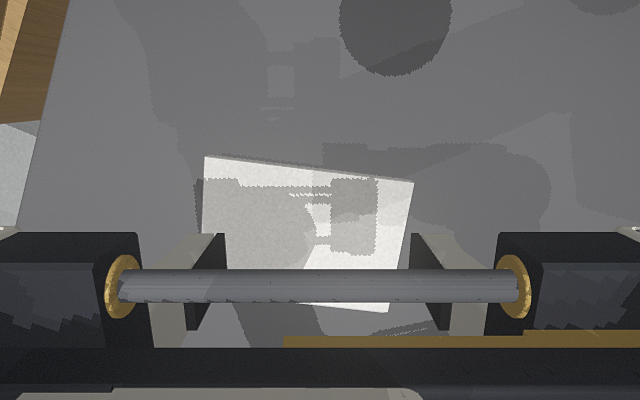

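Condyle tops come out at about 0.125 m, which is plate level and below the head tops at 0.129 m. The second condyle fit was meaningless because its edges were cut off by the crop. I'll set the jaws across the plate so the fingertips take up only ±9.5 mm along it, and start by turning and shutting.

Emit:
apply_moves:
  deltas: "0 0 0 0.184; 0 0 0 0.184; 0 0 0 0.184; 0 0 0 0.184; 0 0 0 0.184; 0 0 0 0.184; 0 0 0 0.184; 0 0 0 0"
  gripper: 1
  squeeze: 5

```text
t: 1.75
eef_pos: [0.2794, -0.6144, 0.2045]
ee_rot: [3.142, -0.0, 0.711]
force: [-0.3, 0.7, 0.6]
width: 0.0129
```

```bash
cat > go.py <<'E'
from fit import *
from scipy.spatial.transform import Rotation as Ro
import sys
s=readout.get_state(); R=Ro.from_euler("xyz",s["ee_rot"]).as_matrix()
W=world(np.load("p.npy"))
print("t",s["t"],"pos",s["eef_pos"].round(4),"rot",s["ee_rot"].round(3),"F",s["force"].round(2),"w",round(s["width"],4),"q",s["q"].round(2))
for i in range(5):
    t=W[i].copy(); print(i+1,W[i].round(4),"tool cm (to head top)",(R.T@(t-s["eef_pos"])*100).round(2))
E
python3 go.py
```

```text
t 1.75 pos [ 0.2794 -0.6144  0.2045] rot [ 3.142 -0.     0.711] F [-0.33  0.7   0.56] w 0.0129 q [-0.86  0.36  0.01 -0.   -1.22 -1.57]
1 [ 0.5911 -0.0541  0.129 ] tool cm (to head top) [ 60.18 -22.12   7.55]
2 [ 0.5666 -0.033   0.136 ] tool cm (to head top) [ 59.7  -25.33   6.85]
3 [ 0.5444 -0.0099  0.129 ] tool cm (to head top) [ 59.52 -28.53   7.55]
4 [0.5236 0.0145 0.129 ] tool cm (to head top) [ 59.55 -31.73   7.55]
5 [0.5029 0.0389 0.129 ] tool cm (to head top) [ 59.57 -34.93   7.55]
```

Emit:
apply_moves:
  deltas: "3.5 -1.3 0; 3.5 -1.3 0; 3.5 -1.3 0; 3.5 -1.3 0; 3.5 -1.3 0; 3.5 -1.3 0; 3.5 -1.3 0; 3.5 -1.3 0; 3.5 -1.3 0; 3.5 -1.3 0"

```text
schema error: expected 4 numbers
```

Emit:
apply_moves:
  deltas: "3.5 -1.3 0 0; 3.5 -1.3 0 0; 3.5 -1.3 0 0; 3.5 -1.3 0 0; 3.5 -1.3 0 0; 3.5 -1.3 0 0; 3.5 -1.3 0 0; 3.5 -1.3 0 0; 3.5 -1.3 0 0; 3.5 -1.3 0 0"

```text
t: 3.0
eef_pos: [0.4608, -0.2867, 0.2047]
ee_rot: [3.141, -0.0, 0.715]
force: [0.7, 0.5, -0.3]
width: 0.0008
```

Emit:
apply_moves:
  deltas: "3.5 -1.3 0 0; 3.5 -1.3 0 0; 3.5 -1.3 0 0; 3.5 -1.3 0.5 0; 3.5 -1.3 0.5 0; 3.5 -1.3 0.5 0; 3.5 -1.3 0.5 0; 0.7 0 0.5 0; 0 0 0 0; 0 0 0 0"

```text
t: 4.25
eef_pos: [0.5917, -0.0553, 0.1797]
ee_rot: [3.141, 0.0, 0.71]
force: [0.0, -0.6, 0.7]
width: 0.0005
```

```bash
python3 go.py
python3 - <<'E'
from h import *
for n in ["side","top","wrist"]:
    f=viewer.grab_frame(n); cv2.imwrite(f"pics/{n}1.png",f["image"][:,:,::-1])
a=cv2.imread("pics/side1.png")[105:255,255:435]; cv2.imwrite("pics/side1z.png",cv2.resize(a,None,fx=4,fy=4,interpolation=cv2.INTER_CUBIC))
E
```

```text
t 4.25 pos [ 0.5917 -0.0553  0.1797] rot [3.141 0.    0.71 ] F [ 0.01 -0.6   0.67] w 0.0005 q [ 0.24  0.24 -0.21  0.   -1.12 -2.67]
1 [ 0.5911 -0.0541  0.129 ] tool cm (to head top) [ 0.04 -0.13  5.07]
2 [ 0.5666 -0.033   0.136 ] tool cm (to head top) [-0.45 -3.34  4.37]
3 [ 0.5444 -0.0099  0.129 ] tool cm (to head top) [-0.63 -6.54  5.07]
4 [0.5236 0.0145 0.129 ] tool cm (to head top) [-0.61 -9.74  5.07]
5 [0.5029 0.0389 0.129 ] tool cm (to head top) [ -0.59 -12.94   5.07]
```

View pics/side1z.png

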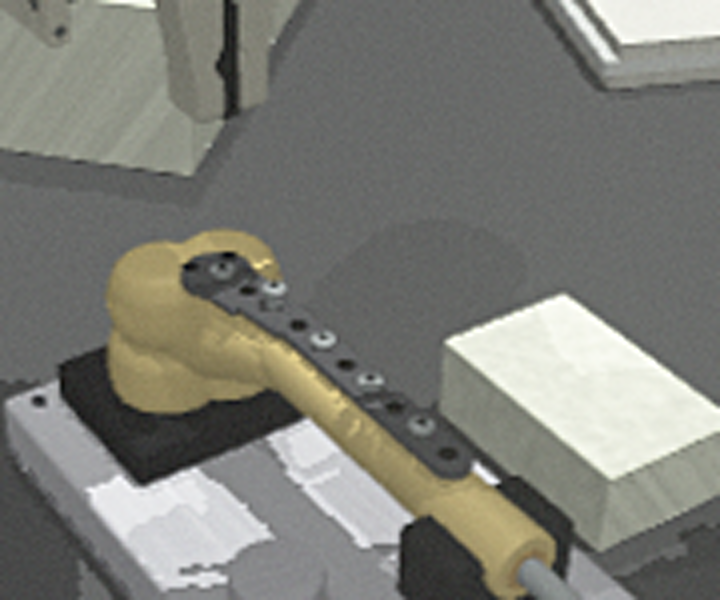

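View pics/wrist1.png

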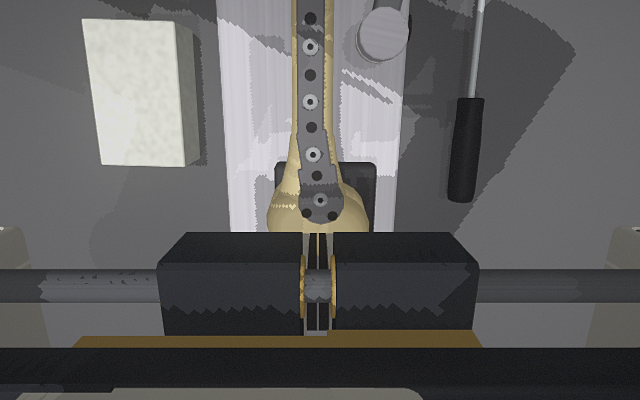

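The fingertips are shut and hang above the broad end, and the heads show in the wrist view at (320,200), (313,155), (310,102) and (310,47). I'll check the fitted pose against this third view, and the tip's position in the side view.

Run:
```python
from fit import *
f=viewer.grab_frame("wrist");fs=viewer.grab_frame("side"); p=np.load("p.npy")
for w in world(p): print(proj(f,w).round(1))
s=readout.get_state(); print("tcp wrist",proj(f,s["eef_pos"]).round(1),"side zoom",(proj(fs,s["eef_pos"])-[255,105])*4)
for u,z in zip([(320,200),(313,154.5),(310,102),(310,46.5)],Z): print(atz(f,*u,z).round(4))
```

```text
[317.3 200.2]
[309.6 154.8]
[306.5 102.1]
[306.3  47. ]
[306.1 -12.7]
tcp wrist [317.4 230.1] side zoom [215.34851213 158.48446915]
[ 0.5924 -0.0528  0.129 ]
[ 0.5681 -0.0314  0.136 ]
[ 0.546  -0.0084  0.129 ]
[0.5251 0.0162 0.129 ]
```

Run:
```python
from fit import *
fs=viewer.grab_frame("side"); im=fs["image"][:,:,::-1].copy()
a=cv2.resize(im[20:170,230:390],None,fx=4.5,fy=4,interpolation=cv2.INTER_CUBIC) if 0 else cv2.resize(im[20:160,220:400],None,fx=4,fy=4,interpolation=cv2.INTER_CUBIC)
s=readout.get_state()
for dz in (0,.019,.066):
    u=(proj(fs,s["eef_pos"]+[0,0,dz])-[220,20])*4; cv2.circle(a,tuple(int(v) for v in u),3,(0,0,255),-1); print(u)
cv2.imwrite("pics/side2z.png",a)
```

```text
[355.23597267 498.67615776]
[354.18194061 456.75862241]
[351.40784279 346.43622534]
```

View pics/side2z.png

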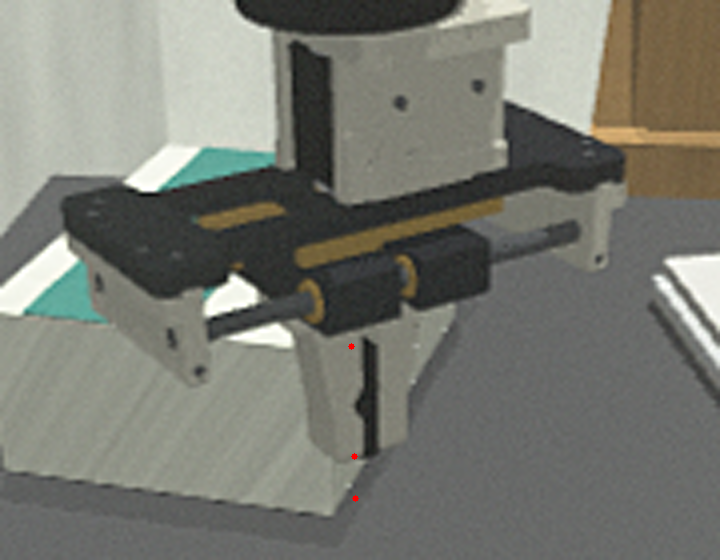

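Run:
```python
from fit import *
from scipy.spatial.transform import Rotation as Ro
f=viewer.grab_frame("wrist");fs=viewer.grab_frame("side"); s=readout.get_state(); R=Ro.from_euler("xyz",s["ee_rot"]).as_matrix()
print(getattr(arm,"hold_point_z",None),[a for a in dir(arm) if a[0]!="_"])
for z in (0,-.01,-.019,-.025):
  for y in (-.0095,.0095):
    for x in (-.021,-.008,0,.008,.021):
      P=s["eef_pos"]+R@[x,y,z]; print(z,y,x,"wrist",proj(f,P).round(0),"sidez",((proj(fs,P)-[220,20])*4).round(0))
a=f["image"][170:290,230:410,::-1]; cv2.imwrite("pics/w2z.png",cv2.resize(a,None,fx=4,fy=4,interpolation=cv2.INTER_CUBIC))
```

```text
0.0188 ['Unreachable', 'hold_point_z']
0 -0.0095 -0.021 wrist [278. 213.] sidez [412. 494.]
0 -0.0095 -0.008 wrist [302. 213.] sidez [385. 504.]
0 -0.0095 0 wrist [317. 213.] sidez [368. 509.]
0 -0.0095 0.008 wrist [332. 213.] sidez [351. 515.]
0 -0.0095 0.021 wrist [357. 213.] sidez [323. 525.]
0 0.0095 -0.021 wrist [279. 246.] sidez [386. 475.]
0 0.0095 -0.008 wrist [303. 246.] sidez [359. 484.]
0 0.0095 0 wrist [317. 246.] sidez [343. 489.]
0 0.0095 0.008 wrist [332. 246.] sidez [326. 495.]
0 0.0095 0.021 wrist [356. 246.] sidez [298. 504.]
-0.01 -0.0095 -0.021 wrist [276. 220.] sidez [412. 473.]
-0.01 -0.0095 -0.008 wrist [301. 220.] sidez [384. 482.]
-0.01 -0.0095 0 wrist [317. 220.] sidez [367. 487.]
-0.01 -0.0095 0.008 wrist [333. 220.] sidez [350. 493.]
-0.01 -0.0095 0.021 wrist [359. 220.] sidez [322. 502.]
-0.01 0.0095 -0.021 wrist [277. 254.] sidez [386. 453.]
-0.01 0.0095 -0.008 wrist [302. 254.] sidez [359. 462.]
-0.01 0.0095 0 wrist [317. 254.] sidez [342. 468.]
-0.01 0.0095 0.008 wrist [333. 254.] sidez [325. 473.]
-0.01 0.0095 0.021 wrist [358. 254.] sidez [297. 482.]
[... 422 characters left out ...]
17. 262.] sidez [341. 448.]
-0.019 0.0095 0.008 wrist [334. 262.] sidez [324. 453.]
-0.019 0.0095 0.021 wrist [360. 262.] sidez [296. 462.]
-0.025 -0.0095 -0.021 wrist [272. 231.] sidez [412. 439.]
-0.025 -0.0095 -0.008 wrist [300. 231.] sidez [384. 448.]
-0.025 -0.0095 0 wrist [317. 231.] sidez [367. 453.]
-0.025 -0.0095 0.008 wrist [335. 231.] sidez [349. 459.]
-0.025 -0.0095 0.021 wrist [363. 231.] sidez [321. 468.]
-0.025 0.0095 -0.021 wrist [273. 268.] sidez [385. 420.]
-0.025 0.0095 -0.008 wrist [301. 268.] sidez [358. 429.]
-0.025 0.0095 0 wrist [317. 268.] sidez [341. 434.]
-0.025 0.0095 0.008 wrist [334. 268.] sidez [324. 440.]
-0.025 0.0095 0.021 wrist [361. 268.] sidez [295. 449.]
```

View pics/w2z.png

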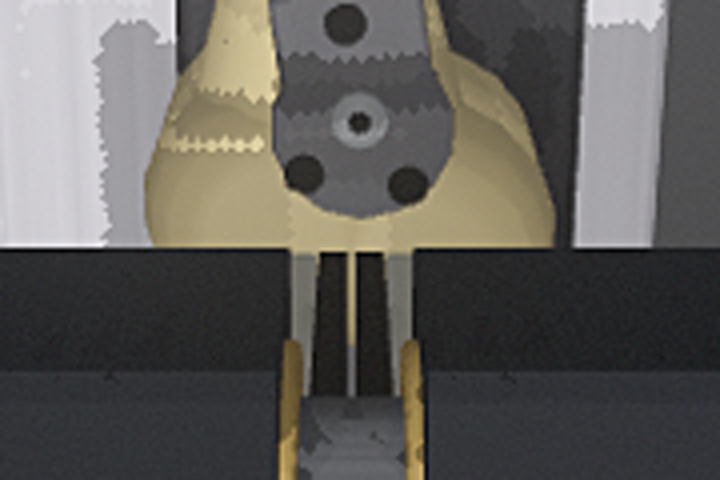

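In both the wrist and side views, the visible tips end about 20 mm behind the reported TCP, around the "grasp point". I won't trust the number. I'll come down in small steps, watching force and pictures.

Emit:
apply_moves:
  deltas: "0.1 -0.2 1.0 0; 0 0 1.0 0; 0 0 1.0 0; 0 0 0.7 0; 0 0 0.4 0; 0 0 0 0; 0 0 0 0"

```text
t: 5.52
eef_pos: [0.5918, -0.0524, 0.1388]
ee_rot: [3.141, -0.0, 0.71]
force: [0.2, 0.5, 0.5]
width: 0.0004
```

```bash
cat > look.py <<'E'
from fit import *
import sys
n=sys.argv[1]; fs=viewer.grab_frame("side"); s=readout.get_state(); t=(proj(fs,s["eef_pos"]+[0,0,.03])).astype(int)
x0,y0=t[0]-90,t[1]-70
im=fs["image"][:,:,::-1]; a=cv2.resize(im[y0:y0+140,x0:x0+180],None,fx=4,fy=4,interpolation=cv2.INTER_CUBIC)
for dz in (0,.019):
    u=(proj(fs,s["eef_pos"]+[0,0,dz])-[x0,y0])*4; cv2.circle(a,tuple(int(v) for v in u),3,(0,0,255),-1)
cv2.imwrite(f"pics/{n}.png",a)
E
python3 go.py; python3 look.py s3
```

```text
t 5.525 pos [ 0.5918 -0.0524  0.1388] rot [ 3.141 -0.     0.71 ] F [0.16 0.5  0.46] w 0.0004 q [ 0.24  0.28 -0.26  0.   -1.03 -2.67]
1 [ 0.5911 -0.0541  0.129 ] tool cm (to head top) [-0.16  0.09  0.98]
2 [ 0.5666 -0.033   0.136 ] tool cm (to head top) [-0.65 -3.12  0.28]
3 [ 0.5444 -0.0099  0.129 ] tool cm (to head top) [-0.83 -6.32  0.98]
4 [0.5236 0.0145 0.129 ] tool cm (to head top) [-0.81 -9.52  0.98]
5 [0.5029 0.0389 0.129 ] tool cm (to head top) [ -0.79 -12.72   0.97]
```

View pics/s3.png

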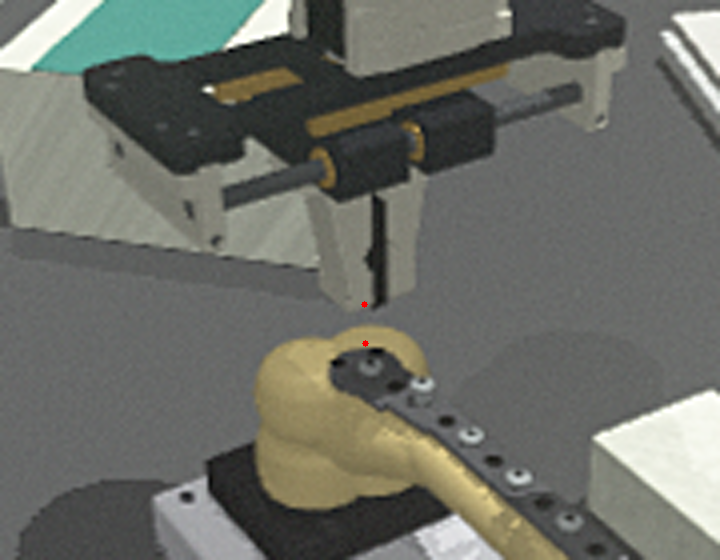

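The visible tip is still about 30 mm above the head while the reported TCP is only 10 mm above it. I'll keep stepping down gently.

Emit:
apply_moves:
  deltas: "-0.05 0 0.3 0; 0 0 0.3 0; 0 0 0.2 0; 0 0 0 0; 0 0 0 0"

```text
t: 6.2
eef_pos: [0.5912, -0.0527, 0.1305]
ee_rot: [3.142, 0.0, 0.71]
force: [0.5, -0.2, -0.2]
width: 0.0006
```

Emit:
apply_moves:
  deltas: "0 0 0.1 0; 0 0 0.1 0; 0 0 0.1 0; 0 0 0 0; 0 0 0 0"

```text
t: 6.82
eef_pos: [0.5912, -0.0527, 0.1275]
ee_rot: [3.142, -0.0, 0.71]
force: [0.8, -0.5, 0.3]
width: 0.0005
```

```bash
python3 go.py|head -2; python3 look.py s4
```

```text
t 6.825 pos [ 0.5912 -0.0527  0.1275] rot [ 3.142 -0.     0.71 ] F [ 0.77 -0.48  0.33] w 0.0005 q [ 0.24  0.29 -0.28  0.   -1.01 -2.67]
1 [ 0.5911 -0.0541  0.129 ] tool cm (to head top) [-0.09  0.1  -0.15]
```

View pics/s4.png

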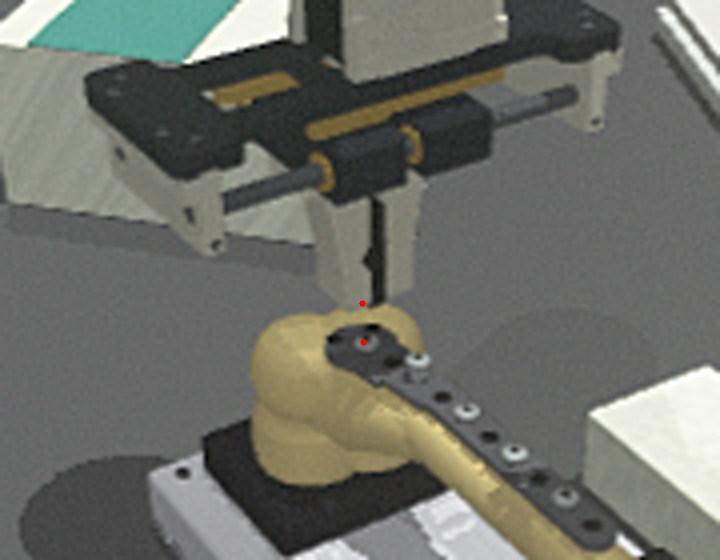

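There is no contact with the reported TCP 1.5 mm below the head top, so the real tips are indeed about 20 mm shorter. I'll continue down.

Emit:
apply_moves:
  deltas: "0 0 0.3 0; 0 0 0.3 0; 0 0 0.3 0; 0 0 0.3 0; 0 0 0 0; 0 0 0 0"

```text
t: 7.62
eef_pos: [0.5912, -0.0528, 0.1155]
ee_rot: [3.141, -0.0, 0.71]
force: [0.3, -0.7, 0.3]
width: 0.0003
```

Emit:
apply_moves:
  deltas: "0 0 0.2 0; 0 0 0.2 0; 0 0 0 0; 0 0 0 0"

```text
t: 8.12
eef_pos: [0.5912, -0.0527, 0.1115]
ee_rot: [3.142, 0.0, 0.71]
force: [-0.1, -0.1, 0.8]
width: 0.0003
```

```bash
python3 go.py|head -2; python3 look.py s5
```

```text
t 8.125 pos [ 0.5912 -0.0527  0.1115] rot [3.142 0.    0.71 ] F [-0.14 -0.12  0.76] w 0.0003 q [ 0.24  0.3  -0.3   0.   -0.97 -2.67]
1 [ 0.5911 -0.0541  0.129 ] tool cm (to head top) [-0.09  0.1  -1.75]
```

View pics/s5.png

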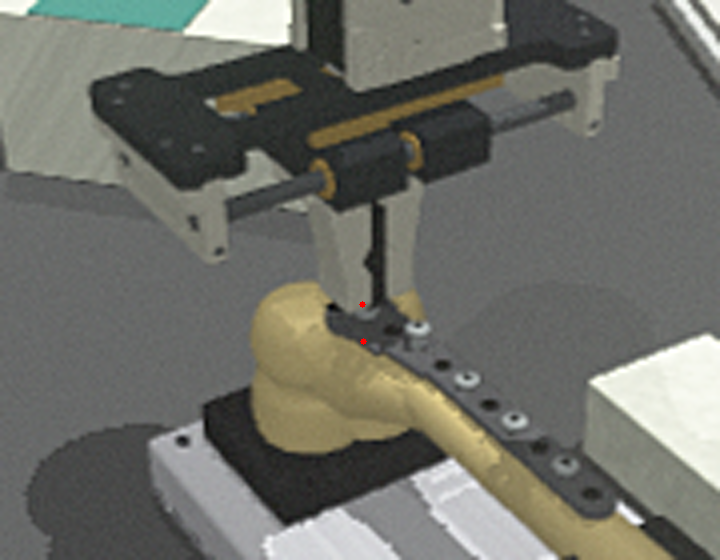

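The tip edge at (370,308) now sits just over head 1, whose lower edge is still visible. I'll go on in 2 mm steps.

Emit:
apply_moves:
  deltas: "0 0 0.1 0; 0 0 0.1 0; 0 0 0 0; 0 0 0 0"

```text
t: 8.68
eef_pos: [0.5912, -0.0527, 0.1095]
ee_rot: [3.142, -0.0, 0.71]
force: [0.3, 0.7, -0.2]
width: 0.0008
```

Emit:
apply_moves:
  deltas: "0 0 0.1 0; 0 0 0.1 0; 0 0 0 0; 0 0 0 0"

```text
t: 9.18
eef_pos: [0.5912, -0.0527, 0.1075]
ee_rot: [3.142, 0.0, 0.71]
force: [0.7, 0.3, 0.1]
width: 0.0007
```

```bash
python3 go.py|head -2; python3 look.py s6
```

```text
t 9.175 pos [ 0.5912 -0.0527  0.1075] rot [3.142 0.    0.71 ] F [0.7  0.32 0.14] w 0.0007 q [ 0.24  0.31 -0.3   0.   -0.96 -2.67]
1 [ 0.5911 -0.0541  0.129 ] tool cm (to head top) [-0.09  0.1  -2.15]
```

View pics/s6.png

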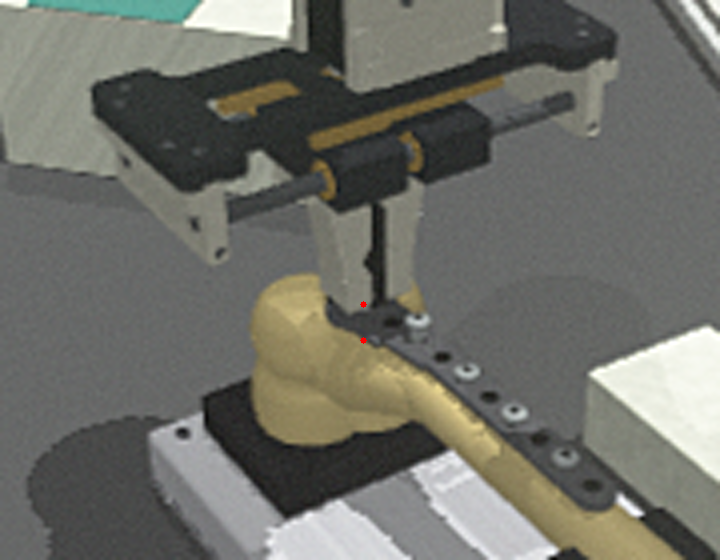

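Emit:
apply_moves:
  deltas: "0 0 0.1 0; 0 0 0.1 0; 0 0 0 0; 0 0 0 0"

```text
t: 9.72
eef_pos: [0.5913, -0.0527, 0.1056]
ee_rot: [3.141, -0.0, 0.71]
force: [0.1, -0.3, 1.0]
width: 0.0007
```

Emit:
apply_moves:
  deltas: "0 0 0.1 0; 0 0 0.1 0; 0 0 0 0; 0 0 0 0"

```text
t: 10.22
eef_pos: [0.5913, -0.0527, 0.1036]
ee_rot: [3.141, -0.0, 0.71]
force: [-0.6, -0.1, 4.4]
width: 0.0005
```

```bash
cat > ff.py <<'E'
from h import *
F=[]
for i in range(8): viewer.grab_frame("top"); s=readout.get_state(); F.append(s["force"])
print(s["t"],s["eef_pos"].round(4),np.mean(F,0).round(2),np.std(F,0).round(2))
E
python3 ff.py; python3 look.py s7
```

```text
10.625 [ 0.5913 -0.0527  0.1035] [-0.33  0.05  4.23] [0.58 0.55 0.32]
```

View pics/s7.png

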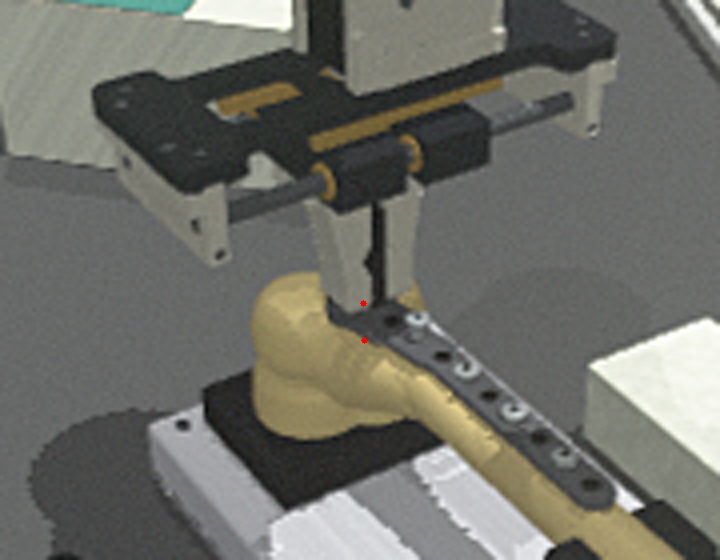

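Force is now 4.2 N with a standard deviation of 0.3, and the bone has been pressed about 3 mm, which puts the tip roughly 22 mm behind the TCP. Next is head 2, the proud one. Head 3 will later tell me whether this contact was on the head.

Emit:
apply_moves:
  deltas: "0 0 -1 0; 0 0 -1 0; -0.25 -1.55 0 0; -0.25 -1.55 0 0; 0 0 0.5 0; 0 0 0.3 0; 0 0 0.1 0; 0 0 0.1 0; 0 0 0 0; 0 0 0 0"

```text
t: 11.92
eef_pos: [0.5672, -0.0326, 0.1135]
ee_rot: [-3.142, 0.0, 0.709]
force: [-1.9, -0.1, 1.2]
width: 0.0003
```

```bash
python3 ff.py; python3 go.py|head -3; python3 look.py s8
```

```text
12.325 [ 0.5672 -0.0325  0.1135] [-0.28 -0.06  1.17] [0.48 0.53 0.38]
t 12.325 pos [ 0.5672 -0.0325  0.1135] rot [ 3.142 -0.     0.71 ] F [-0.31 -0.26  1.19] w 0.0004 q [ 0.29  0.26 -0.35  0.   -0.96 -2.72]
1 [ 0.5911 -0.0541  0.129 ] tool cm (to head top) [ 0.41  3.2  -1.55]
2 [ 0.5666 -0.033   0.136 ] tool cm (to head top) [-0.07 -0.   -2.25]
```

View pics/s8.png

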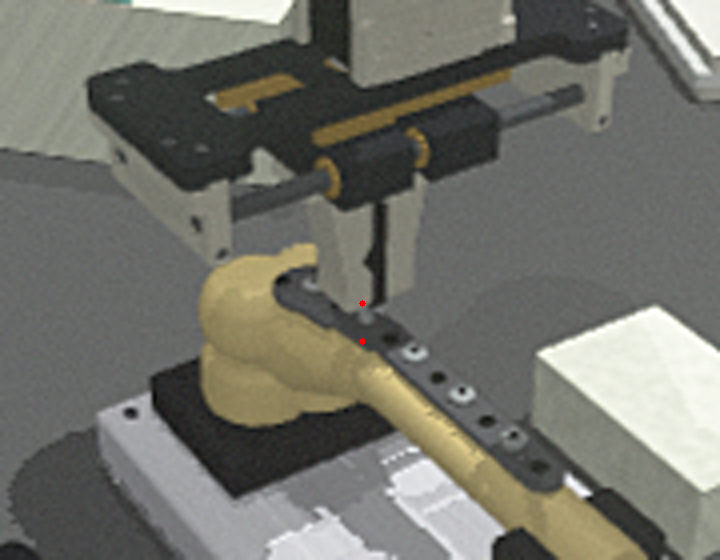

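Head 2 reads 1.2 N, with contact starting at TCP z of about 0.1145. That is 7 mm above head 1's contact height, as it should be. I'll press 1 mm more, then go on to head 3.

Emit:
apply_moves:
  deltas: "0 0 0.1 0; 0 0 0 0; 0 0 0 0; 0 0 0 0"

```text
t: 12.88
eef_pos: [0.5672, -0.0325, 0.1126]
ee_rot: [3.141, -0.0, 0.71]
force: [-0.4, -1.2, 1.7]
width: 0.0004
```

Emit:
apply_moves:
  deltas: "0 0 -1.1 0; 0 0 0 0; -0.1 -1.6 0 0; -0.1 -1.6 0 0; 0 0 0.7 0; 0 0 0.6 0; 0 0 0.4 0; 0 0 0.15 0; 0 0 0.15 0; 0 0 0 0"

```text
t: 14.12
eef_pos: [0.5448, -0.0096, 0.1036]
ee_rot: [-3.142, 0.0, 0.709]
force: [-2.7, 1.1, 4.0]
width: 0.0003
```

```bash
python3 ff.py; python3 go.py|head -4; python3 look.py s9
```

```text
14.525 [ 0.5448 -0.0095  0.1035] [-2.9   1.48  4.11] [0.68 0.71 0.23]
t 14.525 pos [ 0.5448 -0.0095  0.1035] rot [-3.142  0.     0.71 ] F [-3.01  1.61  4.27] w 0.0005 q [ 0.34  0.24 -0.41 -0.   -0.92 -2.77]
1 [ 0.5911 -0.0541  0.129 ] tool cm (to head top) [ 0.61  6.4  -2.55]
2 [ 0.5666 -0.033   0.136 ] tool cm (to head top) [ 0.13  3.2  -3.25]
3 [ 0.5444 -0.0099  0.129 ] tool cm (to head top) [-0.05  0.   -2.55]
```

View pics/s9.png

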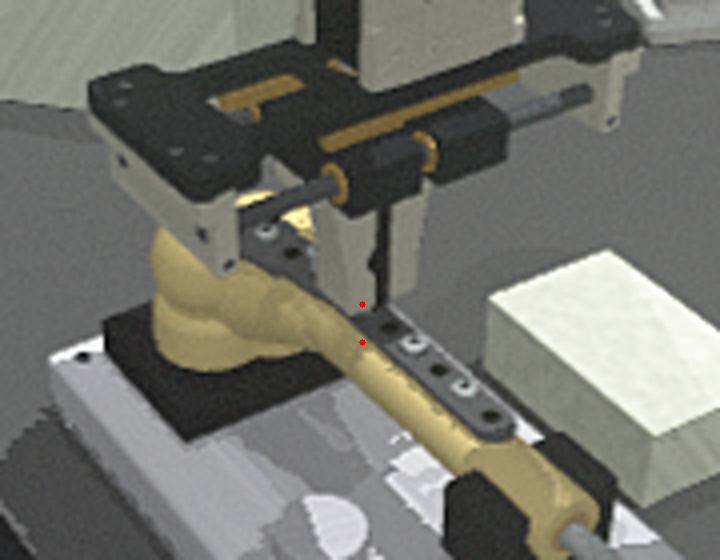

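Head 3 shows the same height and force (0.1035 m, 4.1 N) as head 1, so head 1's contact was on the head. There is some sideways load of about 3 N, well inside the limit. On to head 4, with a pause before descending.

Emit:
apply_moves:
  deltas: "0 0 -0.6 0; 0 0 -0.5 0; 0 -1.6 0 0; 0 -1.6 0 0; 0 0 0 0; 0 0 0.5 0; 0 0 0.3 0; 0 0 0.1 0; 0 0 0.1 0; 0 0 0 0"

```text
t: 15.82
eef_pos: [0.524, 0.0148, 0.1045]
ee_rot: [-3.142, -0.0, 0.709]
force: [-1.1, 2.3, 2.9]
width: 0.0003
```

```bash
python3 ff.py; python3 go.py|head -5; python3 look.py s10
```

```text
16.225 [0.524  0.0148 0.1045] [-1.46  1.3   3.12] [0.38 0.37 0.59]
t 16.225 pos [0.524  0.0148 0.1045] rot [ 3.142 -0.     0.71 ] F [-1.93  1.64  3.46] w 0.0003 q [ 0.4   0.2  -0.46  0.   -0.91 -2.83]
1 [ 0.5911 -0.0541  0.129 ] tool cm (to head top) [ 0.61  9.6  -2.45]
2 [ 0.5666 -0.033   0.136 ] tool cm (to head top) [ 0.12  6.4  -3.15]
3 [ 0.5444 -0.0099  0.129 ] tool cm (to head top) [-0.06  3.2  -2.45]
4 [0.5236 0.0145 0.129 ] tool cm (to head top) [-0.04 -0.   -2.45]
```

View pics/s10.png

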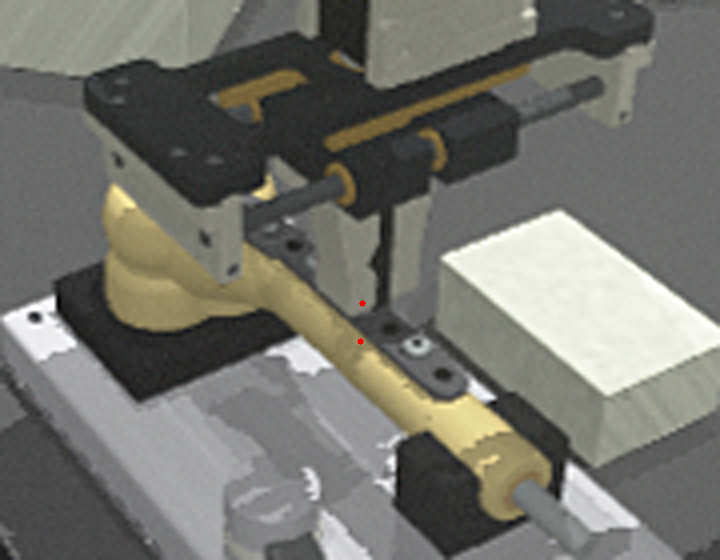

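Head 4 reads 3.1 N at the expected height. Joint 6 will reach about -2.89 at head 5, which is inside its limit.

Emit:
apply_moves:
  deltas: "0 0 -0.5 0; 0 0 -0.5 0; 0 -1.6 0 0; 0 -1.6 0 0; 0 0 0 0; 0 0 0.5 0; 0 0 0.3 0; 0 0 0.1 0; 0 0 0.1 0; 0 0 0 0"

```text
t: 17.52
eef_pos: [0.5031, 0.039, 0.1045]
ee_rot: [-3.142, 0.0, 0.709]
force: [-2.0, 1.2, 3.3]
width: 0.0007
```

```bash
python3 ff.py; python3 go.py; python3 look.py s11
```

```text
17.925 [0.5032 0.0391 0.1045] [-1.68  1.21  3.22] [0.53 0.36 0.51]
t 17.925 pos [0.5032 0.0391 0.1045] rot [ 3.142 -0.     0.71 ] F [-1.1   1.37  4.01] w 0.0007 q [ 0.47  0.17 -0.5   0.   -0.9  -2.9 ]
1 [ 0.5911 -0.0541  0.129 ] tool cm (to head top) [ 0.6  12.8  -2.45]
2 [ 0.5666 -0.033   0.136 ] tool cm (to head top) [ 0.12  9.6  -3.15]
3 [ 0.5444 -0.0099  0.129 ] tool cm (to head top) [-0.06  6.4  -2.45]
4 [0.5236 0.0145 0.129 ] tool cm (to head top) [-0.05  3.2  -2.45]
5 [0.5029 0.0389 0.129 ] tool cm (to head top) [-0.03 -0.   -2.45]
```

View pics/s11.png

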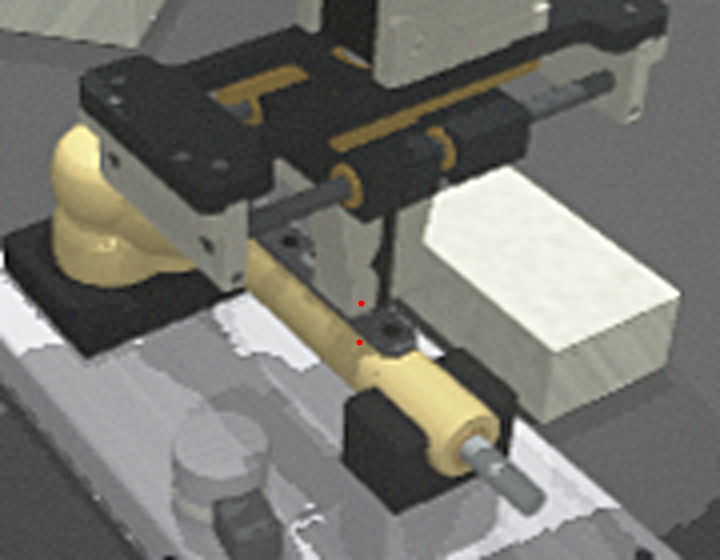

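Head 5 reads 3.2 N. Now I'll lift clear and return to the proud head 2.

Emit:
apply_moves:
  deltas: "0 0 -1 0; 0 0 -1 0; 0 0 0 0; 0.02 1.6 0 0; 0.02 1.6 0 0; 0.02 1.6 0 0; 0.02 1.6 0 0; 0.02 1.6 0 0; 0.02 1.6 0 0; 0 0 0 0"

```text
t: 19.23
eef_pos: [0.5673, -0.034, 0.1242]
ee_rot: [-3.142, 0.0, 0.708]
force: [-0.3, 0.5, -0.1]
width: 0.0005
```

Emit:
apply_moves:
  deltas: "0 0 0.4 0; 0 0 0.4 0; 0 0 0.2 0; 0 0 0.1 0; 0 0 0.1 0; 0 0 0.1 0; 0 0 0 0; 0 0 0 0; 0 0 0 0; 0 0 0 0"

```text
t: 20.48
eef_pos: [0.5666, -0.033, 0.1115]
ee_rot: [-3.142, -0.0, 0.709]
force: [-2.2, 1.9, 2.6]
width: -0.0001
```

```bash
python3 ff.py; python3 go.py; python3 look.py s12
python3 - <<'E'
from h import *
f=viewer.grab_frame("top"); cv2.imwrite("pics/top9.png",f["image"][:,:,::-1])
E
```

```text
20.875 [ 0.5666 -0.0329  0.1115] [-1.86  1.58  2.93] [0.38 0.53 0.49]
t 20.875 pos [ 0.5666 -0.0329  0.1115] rot [ 3.142 -0.     0.71 ] F [-1.84  1.95  2.98] w 0.0006 q [ 0.29  0.26 -0.35 -0.   -0.95 -2.72]
1 [ 0.5911 -0.0541  0.129 ] tool cm (to head top) [ 0.48  3.2  -1.75]
2 [ 0.5666 -0.033   0.136 ] tool cm (to head top) [-0.    0.   -2.45]
3 [ 0.5444 -0.0099  0.129 ] tool cm (to head top) [-0.18 -3.2  -1.75]
4 [0.5236 0.0145 0.129 ] tool cm (to head top) [-0.17 -6.4  -1.75]
5 [0.5029 0.0389 0.129 ] tool cm (to head top) [-0.15 -9.6  -1.75]
```

View pics/s12.png

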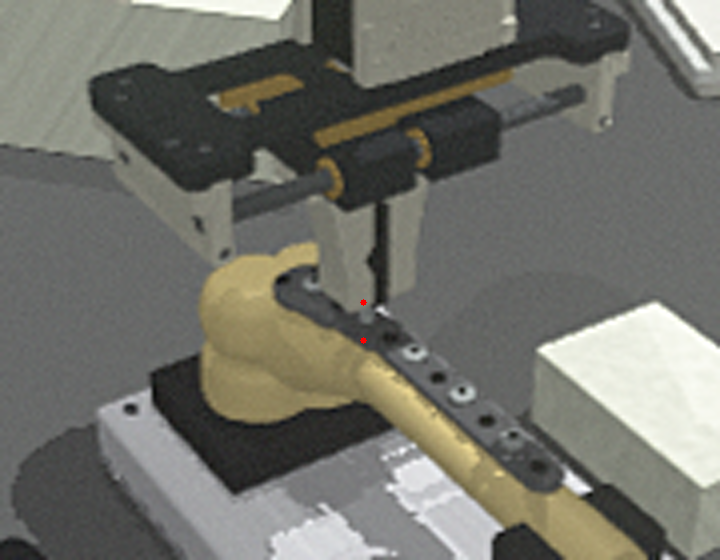

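View pics/top9.png

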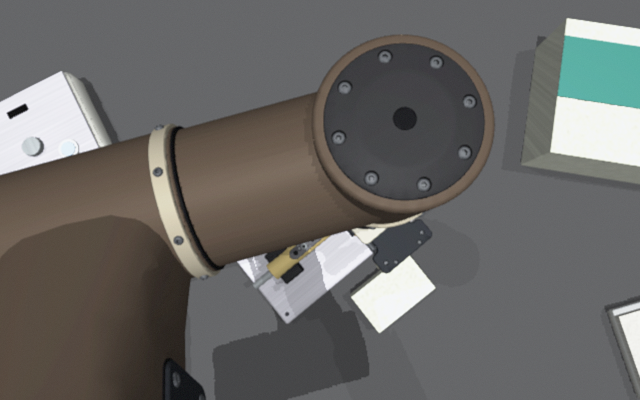

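The fingertips rest steadily on the proud head at 2.9 N. Its shank shows below the tip at (366,312) and the other heads are clear. Handing in.

```bash
python3 -c "
from h import *
print(job.job_done()); s=readout.get_state(); print(s['t'],s['eef_pos'].round(4),s['force'].round(2))"
```

```text
the job is handed in; nothing more can be done
None
the job is handed in; nothing more can be done
```

I touched all five screw heads in order, from the broad end to the narrow end. I then handed in with the fingertips resting on the proud screw, in hole 2. The job reports no verdict.

- **Finding the proud screw:** head 2 stands clear of the plate in the side view, and it was met about 7 mm higher than the others by touch.
- **Forces:** heads 1 to 5 read roughly 4.2, 1.2–1.7, 4.1, 3.1 and 3.2 N. The final rest was a steady 2.9 N at t ≈ 20.9 s. The limit is 15 N.
- **Head 1:** its force and height matched head 3 (4.1 N at the same height), so I take that contact to be on the head and not on the bone beside it.

**Checks that disagreed or stayed open**
- **Tip position:** the real fingertips end about 22 mm behind the reported tool point. The pictures showed it and the contact heights confirmed it, so I stepped down by feel instead of trusting the number.
- **Camera agreement:** the views differed by about 2 mm on the screw positions.
- **Sideways force:** there was an unexplained sideways load of about 2–3 N at heads 3 to 5 and at the final rest.
- **Bone height check:** only one of the two condyle heights came out usable, about 0.125 m. The other fit was no good and I did not redo it.
- **Bystanders:** the carton looks unmoved in the last views. The arm hid the puck and screwdriver in the last top view, but no move went near them.

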